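Clamp an inlaid panel with the fold-away crank of an inlay press

ROBOT

A 7-joint arm with a two-finger parallel gripper is mounted at the origin on the work surface. World frame = base frame: x ahead of the robot, y to its left, z up, the work surface at z = 0. Lengths are in m, angles in rad, forces in N, time in s.
With the tool pointing down it reaches from about 0.425 to 0.875 m from the base axis. Payload 8.4 kg.
Tool frame: the origin (TCP) lies at the very end of the fingers, on their centre line; the grasp point (between the pads) lies r.grasp_offset behind it (r.grasp_offset is the distance from the TCP to the grasp point, in m); z points along the fingers, y is the line along which they close (so a half turn about z gives the same grasp; the last joint's range is limited). The gripper opens to 85 mm and grips with 20 to 120 N. Pads are 22 mm wide; open, the fingers measure 114 mm over their backs; the gripper's body (76 mm by 85 mm) begins 54 mm behind the grasp point. The pads swing forward as they close: fully open they stand 13 mm farther back than shut.
Start: joints at [1.174, 0.333, 0.04, 1.465, -0.013, 1.343, -0.059], TCP at [0.191, -0.621, 0.231] pointing down, gripper open.
Joint ranges: [-2.58, 2.58], [-0.38, 2.09], [-1.3, 1.39], [0.25, 2.4], [-1.5, 4.64], [0.08, 2.09], [-2.65, 2.65]. Speed limits (rad/s): [2.22, 2.22, 2.79, 2.79, 3.14, 3.14, 3.14].

INTERFACE

Orientations are given as a 3x3 rotation matrix whose columns are the frame's x, y, z axes.
In Python, from workcell import r, eyes, finish_job gives the robot as it stands. The module is installed in compiled form; this text tells all that it offers.
- The arm moves only by the shell command python3 -m jog 'ROWS'. ROWS is JSON, a list of rows, each a list of 3 entries, a list of its own where there are three numbers: the turn, a rotation vector about the world's x, y, z in rad, then the shift along the world's x, y, z in cm, then the opening, from 0 (shut) to 1 (fully open). In form: [[[wx, wy, wz], [dx, dy, dz], claw], ...]. A call has 1 to 8 rows; each row shifts and turns the commanded pose from where the row before left it; what a row does not reach is not made up. A row lasts 1/8 s, in which the tool goes at most 62.5 mm and 10.7 degrees, less where a joint would pass 70% of its speed; a pose out of reach is approached as far as the arm can. A call with a gripper value outside its range is refused whole. The fingers move at their own pace and stop on an object; the grip force is fixed at half the most. Time passes only in rows, so rows that do not move let the fingers close. It gives the time, the measured TCP pose, the force, the opening and the grip force at its end, in the units of the state.
- r.sense(): the state, without advancing time (a new reading comes with each control period).
- eyes.capture(name): name is "scene" or "top"; returns (picture, depth): 400x640x3 uint8, red, green, blue; 400x640 float32, m along the optical axis (not along the pixel's ray), 0 where there is no reading.
- eyes.get_calibration(name): a dict with "fx", "fy", "cx", "cy" (pixels), "k1" (the pictures are not rectified: a ray, as slopes to the right and down, at radius r is drawn at 1 + k1 r^2 times it, then the intrinsics apply), "R" (3x3) and "t" (3): a world point X has camera coordinates R X + t. Camera axes: x right, y down, z forward; pixel columns grow to the right and rows downward; lengths in m; the calibration is good to about 2 mm. A picture is of the moment at which its call begins. get_calibration takes no time and is no camera call.
- finish_job(): hands the job in; it is judged then, once.
The state is a dict: "time": time; "joint_pos": joint angles; "qvel": joint speeds; "joint_torque": joint torques, N m; "eef_pos": TCP position; "eef_rot": TCP orientation; "ft_force": force on the tool from outside, world axes, zero at the start; "moment": the same for the moment, N m; "grip_width": finger opening in m; "finger_force": force on a finger pad.
Only numpy, scipy, OpenCV 4.12 (cv2) and the standard library are available. Lean on these libraries where they do the work, as an engineer would, in place of code of your own. Each camera call takes 0.05 s, during which the arm holds its last target. There are 200 camera calls.

TASK

Clamp the inlaid panel in the little press: swing the folded crank handle up until it stands upright, wind the crank clockwise (seen from above) until the press bears firmly on the panel, so that slow turning takes about 13 N at the handle instead of the 8.5 N of free running, and do not force it further. Then fold the handle back down flat along the crank arm, leave the panel clamped, let go, and leave the panel and the other things on the bench where they are.

Things in the scene. Friction and masses are not known exactly. Their poses are not given: they have to be found in the camera images.
- press: Fixed iron press. Base 170 x 210 x 22 mm; columns 85 mm either side of the middle along its y; crosshead 46 (x) by 210 mm (y), top at 160 mm, column nuts and hub ring (44 mm wide) to 166 mm. A sprung foot goes down 50 mm per clockwise turn of the crank, which stays at its height. Self-locking: it stays where left. Origin: middle of the underside, z up.
- crank_axis (a point): Point on the vertical crank axis, at the height of the handle's hinge pin (196 mm above the bench).
- hinge_pin (a point): Handle's hinge pin at the outer end of the crank arm, 70 mm from the crank axis, 196 mm above the bench; goes round with the crank. The pin is level, square to the arm. The arm is 12 mm wide, its top at 180 mm, and reaches 10 mm beyond the pin; two cheeks (24 mm over both) flank the pin up to 204 mm.
- grip (a point): Middle of the place to pinch on the folding handle, on its centre line, 50 mm from the pin. The handle is a round rod with an 18 mm wooden sleeve, 15 to 77 mm from the pin (end cap to 81 mm). The sleeve spins freely, so it can be held with fixed fingers while cranking. Folded, the handle lies level 7 mm above the arm, from the pin inward over the crank axis.
- handle (a joint): Fold angle of the handle, rad: 0 folded flat inward along the arm, 1.57 upright, against its stop. It stays where it is left (about 0.10 N m of friction, some 2 N at the grip point).
- crank (a joint): Crank angle, rad, grows clockwise from above; at 0 the arm points to the press's own -x. Free slow turning takes 8.5 N at the handle; the load adds 1.1 N per 10 N of clamping: 28 N feels like 11.6 N, 50 N like 14 N, 90 N like 18.5 N. Read just after a slow stop it is 1 to 2 N less, after a brisk stop up to 8 N less. 28 to 70 N is good, above 90 N spoils the inlay.
- panel: Loose black lacquered panel with shell crescents, 150 x 120 x 10 mm, lying under the foot of the press on a packing board. Origin: middle of its underside. The foot's gap above it is unknown: contact comes 2.0 to 5.5 rad after the start of winding; from then on clamping grows about 80 N per radian.
- tray: Oval gold-lacquer tray, 155 x 105 mm, 14 mm high; bystander. Origin: middle of its underside.
- shell: Shell crescent, about 44 mm, 4 mm thick, lying in the tray; bystander. Origin: underside, centre of the arc.
- comb: Tortoiseshell-coloured acrylic comb blank, 110 x 55 x 6 mm; bystander. Origin: underside.
- compass: Steel compass lying flat, 150 x 70 mm, 10 mm high; bystander. Origin: underside.
- weight: Terracotta weight, 68 mm across, 58 mm high; bystander. Origin: middle of its underside.
- burnisher: Flat burnishing spatula, 170 mm long; bystander. Origin: underside.
- jar: Small white jar, 56 mm across, 65 mm high; bystander. Origin: middle of its underside.
Not all that is in view belongs to the job. Several things have the shape of the panel; the one meant has the colours described above.

How it is judged:
On the way, in this order (a step that is already met when the one before it is completed fails the run):
1. the handle stands upright before the crank has been turned (value of joint handle above 1.4 rad and distance of hinge_pin from where it was at the start of the episode below 0.03 m), for 0.1 s.
2. with the handle out, the press bears on the panel with 28 to 70 N (value of joint handle above 1.2 rad and contact force between press and panel between 28 and 70 N), for 0.3 s.
At the end, for the whole second after the job is handed in: The handle lies folded (under 0.15 rad), the press still bears on the panel with 26 to 72 N, the panel is within 8 mm of where it was, the crank is at rest (value of joint handle below 0.15 rad and contact force between press and panel between 26 and 72 N and distance of panel from where it was at the start of the episode below 0.008 m and velocity of joint crank below 0.05 rad/s); the robot touches nothing.
It fails at once if the panel is crushed: more than 90 N of clamping (contact force between press and panel above 90 N).
It fails at once if a bystander is moved by more than 20 mm (distance of any of tray, shell, comb, compass, weight, burnisher, jar from where it was at the start of the episode above 0.02 m).
It also fails if it takes over 72 s, if anything falls off the work surface, if the arm or the gripper's body presses on something with over 40 N, if the wrist force passes 120 N, or if a joint passes its speed limit or range.

## Working session

There is one attempt and no reset: what is moved stays moved. The work goes in short steps, Python scripts to look and compute and a shell command to move; the robot and the scene stay as the last step left them, time stands still between calls to the robot, and variables do not carry over. Pictures are saved under pics/ and viewed, at most 10 in all, crops included, and the job is handed in when it is done.

```bash
mkdir -p pics
cat > h.py <<'E'
import numpy as np, cv2
from workcell import r, eyes
def cap(n,tag):
    p,d=eyes.capture(n); np.savez(f'pics/{tag}.npz',p=p,d=d)
    cv2.imwrite(f'pics/{tag}.png',p[:,:,::-1]); return p,d
def und(c,u,v):
    x=(u-c['cx'])/c['fx'];y=(v-c['cy'])/c['fy'];a,b=x,y
    for _ in range(20):
        s=1+c['k1']*(a*a+b*b);a,b=x/s,y/s
    return a,b
def pt(n,u,v,d):
    c=eyes.get_calibration(n);a,b=und(c,u,v)
    return np.array(c['R']).T@(np.array([a*d,b*d,d])-np.array(c['t']))
def onz(n,u,v,z):
    c=eyes.get_calibration(n);a,b=und(c,u,v);R=np.array(c['R'])
    o=-R.T@np.array(c['t']);w=R.T@np.array([a,b,1.]);return o+w*(z-o[2])/w[2]
def cloud(n,d):
    v,u=np.mgrid[:400,:640];c=eyes.get_calibration(n);a,b=und(c,u.astype(float),v.astype(float))
    P=np.stack([a*d,b*d,d],-1)-np.array(c['t']);return P@np.array(c['R'])
def st():
    s=r.sense();print({k:np.round(s[k],3).tolist() for k in s if k not in('joint_torque','qvel')})
E
python3 - <<'E'
from h import *
for n in('top','scene'): cap(n,n+'0');c=eyes.get_calibration(n);print(n,c)
st();print(r.grasp_offset)
E
```

```text
top {'fx': 516.9479637887546, 'fy': 516.9479637887546, 'cx': 321.4100142254156, 'cy': 202.45467688043973, 'k1': -0.12920131939890497, 'R': array([[ 0.01640919, -0.99985012,  0.00552077],
       [-0.98147507, -0.01716126, -0.19081974],
       [ 0.19088589, -0.0022873 , -0.98160957]]), 't': array([-0.02463285,  0.51344128,  1.3045303 ])}
scene {'fx': 496.61435273306506, 'fy': 496.61435273306506, 'cx': 321.46332931712595, 'cy': 202.16609029529403, 'k1': -0.10574187955083718, 'R': array([[-0.22319789,  0.97475346,  0.00619594],
       [ 0.49883572,  0.11967912, -0.85839375],
       [-0.83746381, -0.18850091, -0.51295397]]), 't': array([ 0.1497725 , -0.12741097,  1.86435699])}
{'time': 0.1, 'joint_pos': [1.174, 0.334, 0.04, 1.466, -0.013, 1.343, -0.058], 'eef_pos': [0.191, -0.621, 0.231], 'eef_rot': [[0.956, 0.293, -0.001], [0.293, -0.956, 0.001], [-0.0, -0.001, -1.0]], 'ft_force': [0.08, 0.121, -0.16], 'moment': [0.005, -0.036, 0.021], 'finger_force': 0.0, 'grip_width': 0.086}
0.0187
```

View pics/top0.png

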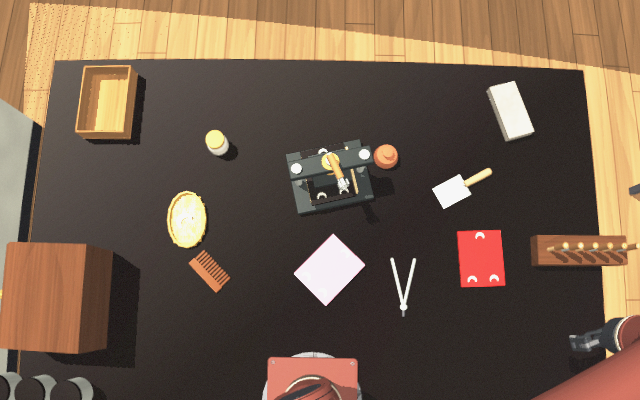

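View pics/scene0.png

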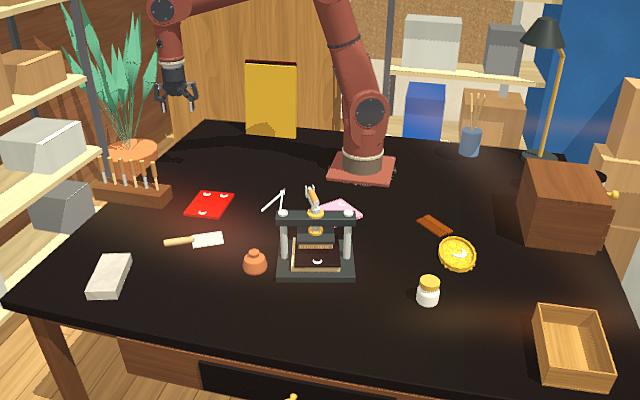

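The top view shows the press near (330,175), with the folded handle running from its hinge near (343,186) inward over the hub near (330,160). The terracotta weight is at (386,156). Next I measure these from depth.

Run:
```python
from h import *
T=np.load('pics/top0.npz');P=cloud('top',T['d']);p=T['p'].astype(int)
print('bench z',np.median(P[300:330,150:250,2]))
roi=np.zeros((400,640),bool);roi[130:225,275:410]=1
z=P[...,2]
m=roi&(z>.150)&(z<.172);q=P[m];m2=(m&(p.max(-1)<110));
rect=cv2.minAreaRect((P[m2][:,:2]*1000).astype(np.float32));print('crosshead',rect,m2.sum())
h=roi&(z>.176);print('high n',h.sum());
hsv=cv2.cvtColor(T['p'],cv2.COLOR_RGB2HSV)
w=h&(hsv[...,1]>100)
for nm,k in(('wood',w),('other',h&~w)):
    v,u=np.nonzero(k);Q=P[k];print(nm,k.sum(),Q.mean(0).round(3),np.quantile(Q,[.02,.5,.98],axis=0).round(3).tolist());
    print(' rect',cv2.minAreaRect((Q[:,:2]*1000).astype(np.float32)))
nut=roi&(T['p'].min(-1)>170)
n,l,s,c=cv2.connectedComponentsWithStats(nut.astype(np.uint8))
for i in range(1,n):
    if s[i,4]>5: print(c[i],s[i,4],np.median(P[l==i],axis=0).round(4),onz('top',*c[i],.166).round(4))
b=cv2.resize(T['p'][130:225,275:410],None,fx=5.5,fy=5.5,interpolation=cv2.INTER_CUBIC);cv2.imwrite('pics/crop0.png',b[:,:,::-1])
```

```text
bench z -0.0010794949711304207
crosshead ((594.8753662109375, -35.31560516357422), (47.89683151245117, 210.12335205078125), 13.140154838562012) 493
high n 371
wood 192 [ 0.57  -0.045  0.215] [[0.545, -0.063, 0.195], [0.573, -0.046, 0.203], [0.601, -0.027, 0.209]]
 rect ((429.14794921875, -40.02463150024414), (42.369384765625, 349.3281555175781), 88.02532958984375)
other 179 [ 0.468 -0.047  0.504] [[0.255, -0.077, 0.177], [0.53, -0.058, 0.199], [0.603, -0.013, 1.379]]
 rect ((430.02252197265625, -47.42757797241211), (57.35074234008789, 351.5465393066406), 88.06517791748047)
[322.14285714 150.25      ] 28 [ 0.6561 -0.0151  0.0502] [ 0.621  -0.0153  0.166 ]
[363.95505618 153.70786517] 89 [ 0.6145 -0.1179  0.1639] [ 0.6141 -0.1175  0.166 ]
[328.54545455 153.09090909] 11 [ 0.603  -0.0315  0.2025] [ 0.614 -0.031  0.166]
[326.75 161.  ] 20 [ 0.5914 -0.0274  0.1745] [ 0.594  -0.0269  0.166 ]
[295.94565217 167.97826087] 92 [0.5756 0.0474 0.1636] [0.5751 0.0474 0.166 ]
[342.66 184.2 ] 100 [ 0.534  -0.0653  0.1959] [ 0.5368 -0.0661  0.166 ]
[321.04166667 194.375     ] 24 [ 0.5359 -0.0145  0.0517] [ 0.5108 -0.0145  0.166 ]
```

View pics/crop0.png

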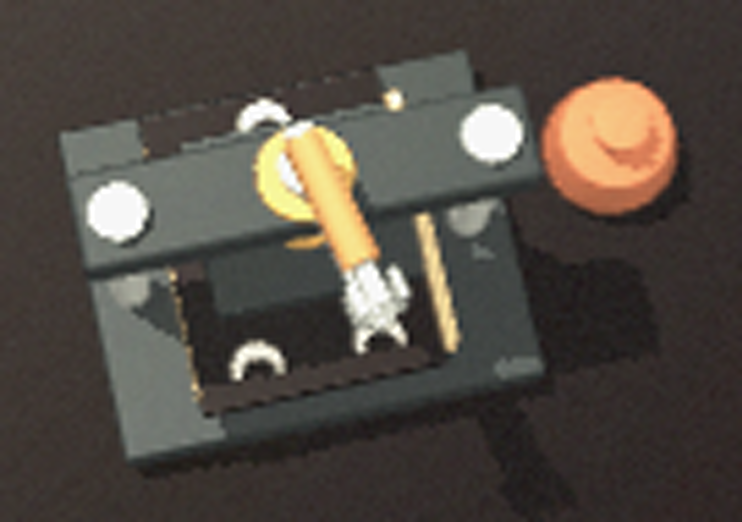

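Two white column nuts show in the crop at (118,211) and (491,133). The brass hub is at (305,172), the sleeve runs from (300,130) to (362,262), and the hinge cheeks are near (372,290). The black panel with shell crescents lies under the foot. Next I fit the handle line.

Run:
```python
from h import *
T=np.load('pics/top0.npz');P=cloud('top',T['d']);z=P[...,2]
hsv=cv2.cvtColor(T['p'],cv2.COLOR_RGB2HSV)
roi=np.zeros((400,640),bool);roi[145:200,315:360]=1
w=roi&(z>.188)&(z<.215)&(hsv[...,1]>100)
v,u=np.nonzero(w)
Q=np.array([onz('top',a,b,.203) for a,b in zip(u,v)])[:,:2].astype(np.float32)
dx,dy,x0,y0=cv2.fitLine(Q,cv2.DIST_HUBER,0,.01,.01).ravel();
if dx<0:dx,dy=-dx,-dy
ax=np.array([.5947,-.0351])
t=(Q-[x0,y0])@[dx,dy];n=(Q-[x0,y0])@[-dy,dx]
print('n',len(Q),'dir',np.degrees(np.arctan2(dy,dx)),'c',x0,y0,'len',t.min(),t.max(),'wid',n.min(),n.max())
print('axis off line',(ax-[x0,y0])@[-dy,dx],'along',(ax-[x0,y0])@[dx,dy])
for a in(ax,np.array([x0,y0])+((ax-[x0,y0])@[dx,dy])*np.array([dx,dy])):
  print('pin',a-.07*np.array([dx,dy]),'grip',a-.02*np.array([dx,dy]))
g=roi&(z>.185)&(z<.215)&(hsv[...,1]<60);Q=P[g][:,:2];t=(Q-ax)@[dx,dy];n=(Q-ax)@[-dy,dx];print('grey along',np.quantile(t,[0,.1,.5,.9,1]),np.quantile(n,[0,.1,.5,.9,1]))
```

```text
n 190 dir 25.795582 c 0.5729694 -0.04526507 len -0.031174177 0.030328464 wid -0.008715728 0.008681706
axis off line -0.00030418926279504236 along 0.02398866575902747
pin [ 0.53167534 -0.06556132] grip [ 0.57669295 -0.04380323]
pin [ 0.53154296 -0.06528744] grip [ 0.57656058 -0.04352936]
grey along [-0.07774203 -0.07506152 -0.06673408  0.00726711  0.01076055] [-1.31002342e-02 -9.87778190e-03  3.00499036e-05  1.01718360e-02
  1.14529585e-02]
```

```bash
python3 -m jog '[[[0,0,0.08],[0,0,5],1],[[0,0,0.08],[2,3,3],1],[[0,0,0],[3.4,5,0],1],[[0,0,0],[3.4,5,0],1],[[0,0,0],[3.4,5,0],1],[[0,0,0],[3.4,5,0],1],[[0,0,0],[3.4,5,0],1],[[0,0,0],[3.4,5,0],1]]'
```

```text
time: 1.1
eef_pos: [0.4154, -0.2895, 0.3112]
eef_rot: [[0.897, 0.442, -0.0], [0.442, -0.897, -0.0], [-0.0, 0.0, -1.0]]
ft_force: [0.7, -2.0, -0.0]
grip_width: 0.0855
finger_force: 0.0
```

```bash
python3 -m jog '[[[0,0,0],[3.24,4.94,0],0.7],[[0,0,0],[3.24,4.94,0],0.5],[[0,0,0],[3.24,4.94,0],0.5],[[0,0,0],[3.24,4.94,-1],0.5],[[0,0,0],[3.2,4.9,-2],0.5],[[0,0,0],[0,0,-4],0.5],[[0,0,0],[0,0,-2],0.5],[[0,0,0],[0,0,0],0.5]]'
python3 - <<'E'
from h import *
cap('scene','s1');p,d=cap('top','t1')
s=np.load('pics/s1.npz')['p'][150:290,230:410];t=p[110:230,260:414]
b=np.vstack([cv2.resize(x,(540,int(540*x.shape[0]/x.shape[1])))[:300] for x in(s,t)]);cv2.imwrite('pics/c1.png',b[:,:,::-1])
E
```

```text
time: 2.1
eef_pos: [0.5752, -0.0448, 0.2194]
eef_rot: [[0.897, 0.442, -0.004], [0.442, -0.897, 0.0], [-0.003, -0.002, -1.0]]
ft_force: [-0.7, 0.3, 0.6]
grip_width: 0.0426
finger_force: 0.0
```

View pics/c1.png

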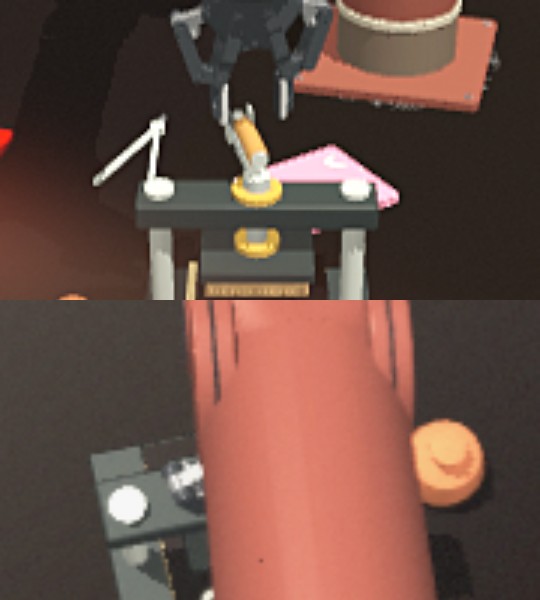

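The scene view shows the fingers at crop (222,115) and (285,110), straddling the sleeve near (248,140). I now descend and close.

```bash
python3 -m jog '[[[0,0,0],[0.1,0.1,-2],0.5],[[0,0,0],[0,0,-1.8],0.5],[[0,0,0],[0,0,0],0.3],[[0,0,0],[0,0,0],0.15],[[0,0,0],[0,0,0],0.1],[[0,0,0],[0,0,0],0.1]]'; python3 -c "
from h import *
st()"
```

```text
time: 2.95
eef_pos: [0.5772, -0.0444, 0.1833]
eef_rot: [[0.897, 0.441, -0.0], [0.441, -0.897, -0.001], [-0.001, 0.0, -1.0]]
ft_force: [0.4, -4.5, -3.9]
grip_width: 0.0162
finger_force: 58.5
{'time': 2.95, 'joint_pos': [0.443, 0.264, -0.522, 1.684, 0.139, 1.23, -1.224], 'eef_pos': [0.577, -0.044, 0.183], 'eef_rot': [[0.897, 0.441, -0.0], [0.441, -0.897, -0.001], [-0.001, 0.0, -1.0]], 'ft_force': [0.37, -4.499, -3.881], 'moment': [-0.786, 0.087, 0.041], 'finger_force': 58.527, 'grip_width': 0.016}
```

```bash
python3 -m jog '[[[0,0,0],[-0.04,-0.02,0.65],0.1],[[0,0,0],[-0.11,-0.05,0.64],0.1],[[0,0,0],[-0.2,-0.1,0.61],0.1],[[0,0,0],[-0.25,-0.12,0.6],0.1]]'; python3 -c "
from h import *
st()"
```

```text
time: 3.45
eef_pos: [0.5695, -0.0481, 0.2068]
eef_rot: [[0.898, 0.441, -0.004], [0.441, -0.898, -0.001], [-0.004, -0.001, -1.0]]
ft_force: [-4.1, -8.1, -15.6]
grip_width: 0.0158
finger_force: 58.7
{'time': 3.45, 'joint_pos': [0.455, 0.235, -0.522, 1.668, 0.122, 1.276, -1.205], 'eef_pos': [0.57, -0.048, 0.207], 'eef_rot': [[0.898, 0.441, -0.004], [0.441, -0.898, -0.001], [-0.004, -0.001, -1.0]], 'ft_force': [-4.059, -8.071, -15.595], 'moment': [-1.399, 0.346, 0.091], 'finger_force': 58.713, 'grip_width': 0.016}
```

```bash
python3 -m jog '[[[0,0,0],[-0.33,-0.16,0.54],0.1],[[0,0,0],[-0.38,-0.18,0.5],0.1],[[0,0,0],[-0.45,-0.21,0.43],0.1],[[0,0,0],[-0.49,-0.24,0.36],0.1],[[0,0,0],[0,0,0],0.1]]'
python3 - <<'E'
from h import *
st()
p,d=cap('scene','s2');s=p[150:270,250:390]
cv2.imwrite('pics/c2.png',cv2.resize(s,None,fx=4.5,fy=4.5,interpolation=cv2.INTER_CUBIC)[:,:,::-1])
E
```

```text
time: 4.08
eef_pos: [0.5528, -0.0564, 0.2251]
eef_rot: [[0.898, 0.44, -0.005], [0.44, -0.898, -0.002], [-0.005, -0.001, -1.0]]
ft_force: [-3.4, -7.3, -12.8]
grip_width: 0.0151
finger_force: 59.7
{'time': 4.075, 'joint_pos': [0.48, 0.188, -0.519, 1.681, 0.098, 1.303, -1.172], 'eef_pos': [0.553, -0.056, 0.225], 'eef_rot': [[0.898, 0.44, -0.005], [0.44, -0.898, -0.002], [-0.005, -0.001, -1.0]], 'ft_force': [-3.43, -7.344, -12.751], 'moment': [-1.616, 0.52, 0.055], 'finger_force': 59.675, 'grip_width': 0.015}
```

View pics/c2.png

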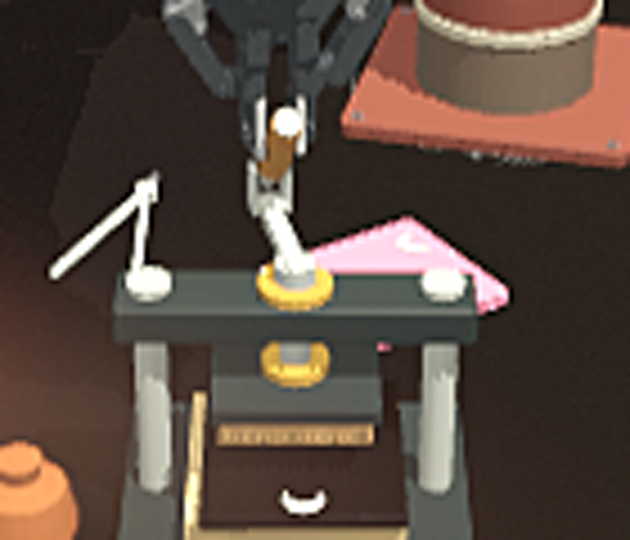

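The handle is partly raised, with its end cap at (285,122) between the fingers and the hinge at (268,195). The arm has not turned. I continue up to the stop.

```bash
python3 -m jog '[[[0,0,0],[-0.53,-0.26,0.29],0.1],[[0,0,0],[-0.56,-0.27,0.21],0.1],[[0,0,0],[-0.58,-0.28,0.13],0.1],[[0,0,0],[-0.58,-0.28,0.04],0.1],[[0,0,0],[0,0,0],0.1]]'
python3 - <<'E'
from h import *
st()
p,d=cap('scene','s3');s=p[150:270,250:390]
cv2.imwrite('pics/c3.png',cv2.resize(s,None,fx=4.5,fy=4.5,interpolation=cv2.INTER_CUBIC)[:,:,::-1])
E
```

```text
time: 4.75
eef_pos: [0.5323, -0.0652, 0.2341]
eef_rot: [[0.897, 0.442, 0.001], [0.442, -0.897, 0.0], [0.001, 0.0, -1.0]]
ft_force: [-0.8, -1.7, -0.3]
grip_width: 0.0088
finger_force: 0.8
{'time': 4.75, 'joint_pos': [0.511, 0.136, -0.514, 1.716, 0.069, 1.307, -1.13], 'eef_pos': [0.532, -0.065, 0.234], 'eef_rot': [[0.897, 0.442, 0.001], [0.442, -0.897, 0.0], [0.001, 0.0, -1.0]], 'ft_force': [-0.842, -1.675, -0.32], 'moment': [-0.296, 0.282, -0.032], 'finger_force': 0.842, 'grip_width': 0.009}
```

View pics/c3.png

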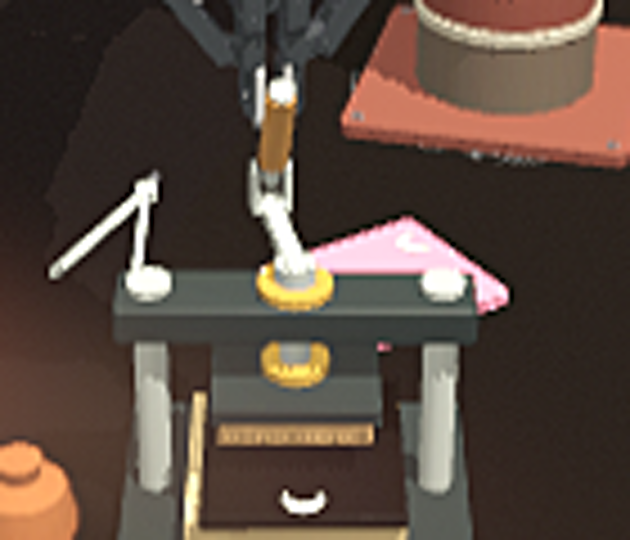

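The handle is raised most of the way, with its cap at (282,92), but it slipped out of the pads. I estimate its angle, then regrasp.

Run:
```python
from h import *
c=eyes.get_calibration('scene');R=np.array(c['R']);pin=np.array([.5317,-.0655,.196]);u=np.array([.9003,.4353,0])
for f in range(40,95,5):
    X=pin+.081*(np.cos(np.radians(f))*u+np.sin(np.radians(f))*np.array([0,0,1]));q=R@X+np.array(c['t']);a=q[:2]/q[2];a=a*(1+c['k1']*(a@a))
    uv=a*c['fx']+[c['cx'],c['cy']];print(f,uv.round(1),((uv-[250,150])*4.5).round())
```

```text
40 [314.6 181.6] [291. 142.]
45 [314.2 178.9] [289. 130.]
50 [313.7 176.3] [287. 118.]
55 [313.3 173.8] [285. 107.]
60 [312.8 171.4] [283.  96.]
65 [312.3 169.1] [280.  86.]
70 [311.7 167.1] [278.  77.]
75 [311.2 165.2] [275.  68.]
80 [310.6 163.5] [273.  61.]
85 [310.1 162. ] [270.  54.]
90 [309.5 160.7] [268.  48.]
```

```bash
python3 -m jog '[[[0,0,0],[0,0,1.5],0.5],[[0,0,0],[0,0,1.5],0.6],[[0,0,0],[0,0,0],0.6]]'
```

```text
time: 5.18
eef_pos: [0.5335, -0.0651, 0.2655]
eef_rot: [[0.897, 0.442, 0.004], [0.442, -0.897, -0.0], [0.003, 0.002, -1.0]]
ft_force: [0.2, -0.3, 0.6]
grip_width: 0.0513
finger_force: 0.0
```

```bash
python3 -m jog '[[[0,0,0],[1.1,0.5,-1],0.5],[[0,0,0],[1,0.5,-1.5],0.5],[[0,0,0],[0,0,-2.1],0.5],[[0,0,0],[0,0,0],0.2],[[0,0,0],[0,0,0],0.1],[[0,0,0],[0,0,0],0.1],[[0,0,0],[0,0,0],0.1]]'; python3 -m jog '[[[0,0,0],[-0.5,-0.24,0.26],0.1],[[0,0,0],[-0.53,-0.26,0.2],0.1],[[0,0,0],[-0.56,-0.27,0.14],0.1],[[0,0,0],[0,0,0],0.1]]'
```

```text
time: 6.05
eef_pos: [0.5527, -0.0556, 0.2163]
eef_rot: [[0.897, 0.442, -0.002], [0.442, -0.897, 0.0], [-0.001, -0.001, -1.0]]
ft_force: [1.4, -2.0, -17.0]
grip_width: 0.0165
finger_force: 58.8
time: 6.55
eef_pos: [0.5379, -0.0629, 0.2237]
eef_rot: [[0.897, 0.442, 0.002], [0.442, -0.897, 0.0], [0.002, 0.001, -1.0]]
ft_force: [3.8, -0.4, -14.1]
grip_width: 0.0168
finger_force: 59.1
```

```bash
python3 -m jog '[[[0,0,0],[-0.32,-0.15,0.05],0.1],[[0,0,0],[-0.32,-0.15,0.02],0.1],[[0,0,0],[-0.1,-0.05,0],0.1],[[0,0,0],[0,0,0],0.1]]'
python3 - <<'E'
from h import *
st()
p,d=cap('scene','s4');s=p[150:270,250:390]
cv2.imwrite('pics/c4.png',cv2.resize(s,None,fx=4.5,fy=4.5,interpolation=cv2.INTER_CUBIC)[:,:,::-1])
E
```

```text
time: 7.05
eef_pos: [0.5323, -0.0655, 0.2247]
eef_rot: [[0.896, 0.443, 0.006], [0.443, -0.896, 0.001], [0.006, 0.001, -1.0]]
ft_force: [11.2, 2.6, -17.3]
grip_width: 0.0167
finger_force: 59.2
{'time': 7.05, 'joint_pos': [0.514, 0.139, -0.515, 1.733, 0.07, 1.283, -1.129], 'eef_pos': [0.532, -0.066, 0.225], 'eef_rot': [[0.896, 0.443, 0.006], [0.443, -0.896, 0.001], [0.006, 0.001, -1.0]], 'ft_force': [11.159, 2.647, -17.346], 'moment': [0.628, -3.045, -0.047], 'finger_force': 59.173, 'grip_width': 0.017}
```

View pics/c4.png

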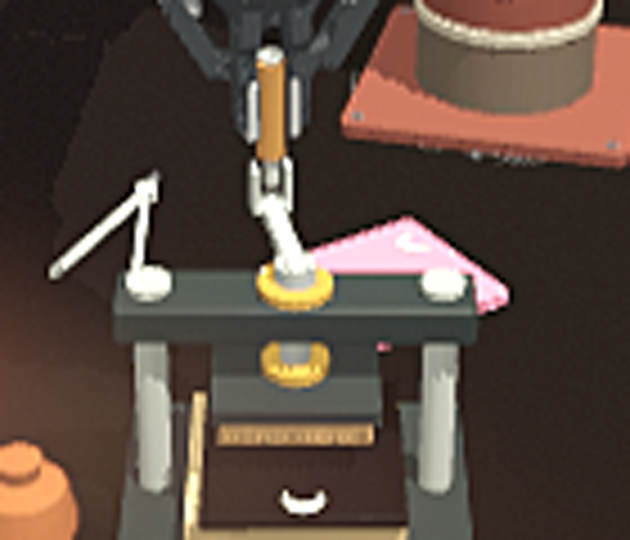

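The handle now stands upright, with its cap at (270,50), and the arm is unturned. I regrip to relieve stress and compute the circle chords.

```bash
python3 -m jog '[[[0,0,0],[0,0,0],0.4],[[0,0,0],[0,0,0],0.4],[[0,0,0],[0,0,0],0.1],[[0,0,0],[0,0,0],0.1],[[0,0,0],[0,0,0],0.1]]'
cat >> h.py <<'E'
AX=np.array([.5947,-.0351]);A0=np.radians(205.8)
def tab(k0,d,n,Rr=.0715):
    # chords in cm from crank travel k0 on, n steps of d
    P=[AX*100+Rr*100*np.array([np.cos(A0-k0-i*d),np.sin(A0-k0-i*d)]) for i in range(n+1)]
    print('from',P[0].round(2),'to',P[-1].round(2));print(np.diff(P,axis=0).round(2).tolist())
def rad():
    s=r.sense();v=s['eef_pos'][:2]-AX;a=np.arctan2(v[1],v[0]);f=s['ft_force']
    t=np.array([np.sin(a),-np.cos(a)]);print('travel',round((A0-a)%(2*np.pi),3),'R',round(np.hypot(*v)*1000,1),'Ftan',round(-f[:2]@t,2),'Frad',round(f[:2]@v/np.hypot(*v),2),'Fz',round(f[2],2),'t',s['time'],'z',s['eef_pos'][2].round(4))
E
python3 -c "
from h import *
rad();tab(0,.1,8);tab(.8,.1,8)"
```

```text
time: 7.72
eef_pos: [0.5303, -0.0667, 0.225]
eef_rot: [[0.897, 0.442, 0.001], [0.442, -0.897, -0.0], [0.001, 0.001, -1.0]]
ft_force: [-1.6, 0.6, 6.5]
grip_width: 0.0166
finger_force: 58.3
travel 6.277 R 71.7 Ftan -1.21 Frad 1.16 Fz 6.53 t 7.725 z 0.225
from [53.03 -6.62] to [52.75 -1.06]
[[-0.28, 0.66], [-0.21, 0.68], [-0.14, 0.7], [-0.07, 0.71], [-0.0, 0.71], [0.07, 0.71], [0.14, 0.7], [0.21, 0.68]]
from [52.75 -1.06] to [56.55  3.02]
[[0.28, 0.66], [0.34, 0.63], [0.4, 0.59], [0.46, 0.55], [0.51, 0.5], [0.56, 0.44], [0.6, 0.39], [0.64, 0.32]]
```

```bash
python3 -m jog '[[[0,0,0],[-0.28,0.66,0],0.1],[[0,0,0],[-0.21,0.68,0],0.1],[[0,0,0],[-0.14,0.7,0],0.1],[[0,0,0],[-0.07,0.71,0],0.1],[[0,0,0],[0,0.71,0],0.1],[[0,0,0],[0.07,0.71,0],0.1],[[0,0,0],[0.14,0.7,0],0.1],[[0,0,0],[0.21,0.68,0],0.1]]' ; python3 -c "
from h import *
rad()"
```

```text
time: 8.72
eef_pos: [0.5274, -0.0134, 0.2249]
eef_rot: [[0.898, 0.44, 0.001], [0.44, -0.898, -0.003], [-0.001, 0.003, -1.0]]
ft_force: [-2.3, -7.1, 7.7]
grip_width: 0.0167
finger_force: 58.7
travel 0.763 R 70.8 Ftan 7.49 Frad 0.03 Fz 7.66 t 8.725 z 0.2249
```

```bash
python3 -m jog '[[[0,0,0],[0.28,0.66,0],0.1],[[0,0,0],[0.34,0.63,0],0.1],[[0,0,0],[0.4,0.59,0],0.1],[[0,0,0],[0.46,0.55,0],0.1],[[0,0,0],[0.51,0.5,0],0.1],[[0,0,0],[0.56,0.44,0],0.1],[[0,0,0],[0.6,0.39,0],0.1],[[0,0,0],[0.64,0.32,0],0.1]]' ; python3 -c "
from h import *
rad();tab(1.6,.06,8);tab(2.08,.05,8);tab(2.48,.05,8)"
```

```text
time: 9.72
eef_pos: [0.5651, 0.0277, 0.225]
eef_rot: [[0.898, 0.44, -0.0], [0.44, -0.898, -0.003], [-0.001, 0.002, -1.0]]
ft_force: [-5.4, -6.5, 9.3]
grip_width: 0.0165
finger_force: 58.9
travel 1.58 R 69.4 Ftan 7.62 Frad -3.59 Fz 9.33 t 9.725 z 0.225
from [56.55  3.02] to [59.89  3.63]
[[0.4, 0.16], [0.41, 0.14], [0.41, 0.11], [0.42, 0.09], [0.42, 0.06], [0.43, 0.04], [0.43, 0.01], [0.43, -0.01]]
from [59.89  3.63] to [62.64  2.9 ]
[[0.36, -0.03], [0.35, -0.05], [0.35, -0.07], [0.35, -0.08], [0.34, -0.1], [0.34, -0.12], [0.33, -0.13], [0.32, -0.15]]
from [62.64  2.9 ] to [64.88  1.16]
[[0.32, -0.17], [0.31, -0.18], [0.3, -0.2], [0.29, -0.21], [0.28, -0.23], [0.27, -0.24], [0.25, -0.25], [0.24, -0.26]]
```

```bash
python3 -m jog '[[[0,0,0],[0.4,0.16,0],0.1],[[0,0,0],[0.41,0.14,0],0.1],[[0,0,0],[0.41,0.11,0],0.1],[[0,0,0],[0.42,0.09,0],0.1],[[0,0,0],[0.42,0.06,0],0.1],[[0,0,0],[0.43,0.04,0],0.1],[[0,0,0],[0.43,0.01,0],0.1],[[0,0,0],[0.43,-0.01,0],0.1]]' ; python3 -c "
from h import *
rad()"; python3 -m jog '[[[0,0,0],[0.36,-0.03,0],0.1],[[0,0,0],[0.35,-0.05,0],0.1],[[0,0,0],[0.35,-0.07,0],0.1],[[0,0,0],[0.35,-0.08,0],0.1]]'; python3 -c "
from h import *
rad()"
```

```text
time: 10.72
eef_pos: [0.5981, 0.0337, 0.2249]
eef_rot: [[0.898, 0.44, -0.001], [0.44, -0.898, -0.003], [-0.002, 0.002, -1.0]]
ft_force: [-7.8, -6.2, 10.3]
grip_width: 0.0165
finger_force: 59.0
travel 2.07 R 68.9 Ftan 7.51 Frad -6.62 Fz 10.32 t 10.725 z 0.2249
time: 11.22
eef_pos: [0.6118, 0.0314, 0.2249]
eef_rot: [[0.898, 0.44, -0.002], [0.44, -0.898, -0.003], [-0.003, 0.002, -1.0]]
ft_force: [-9.9, -6.4, 11.2]
grip_width: 0.0172
finger_force: 59.0
travel 2.274 R 68.7 Ftan 7.98 Frad -8.63 Fz 11.15 t 11.225 z 0.2249
```

```bash
python3 -m jog '[[[0,0,0],[0.33,-0.13,0],0.1],[[0,0,0],[0.33,-0.15,0],0.1],[[0,0,0],[0.32,-0.16,0],0.1],[[0,0,0],[0.31,-0.17,0],0.1]]' ; python3 -c "
from h import *
rad()"; python3 -m jog '[[[0,0,0],[0.3,-0.19,0],0.1],[[0,0,0],[0.29,-0.2,0],0.1],[[0,0,0],[0.29,-0.21,0],0.1],[[0,0,0],[0.28,-0.22,0],0.1]]'; python3 -c "
from h import *
rad();tab(2.88,.05,8,.07);tab(3.28,.05,8,.07)"
```

```text
time: 11.72
eef_pos: [0.6246, 0.0265, 0.2249]
eef_rot: [[0.897, 0.441, -0.002], [0.441, -0.897, -0.001], [-0.002, 0.0, -1.0]]
ft_force: [-8.7, -2.7, 9.6]
grip_width: 0.0167
finger_force: 59.1
travel 2.473 R 68.5 Ftan 6.66 Frad -6.22 Fz 9.64 t 11.725 z 0.2249
time: 12.22
eef_pos: [0.6361, 0.0193, 0.225]
eef_rot: [[0.897, 0.442, -0.002], [0.442, -0.897, -0.0], [-0.002, -0.001, -1.0]]
ft_force: [-9.1, 0.4, 10.4]
grip_width: 0.0168
finger_force: 59.2
travel 2.672 R 68.4 Ftan 7.53 Frad -5.17 Fz 10.36 t 12.225 z 0.225
from [64.77  1.06] to [66.13 -1.36]
[[0.22, -0.27], [0.21, -0.28], [0.19, -0.29], [0.18, -0.3], [0.16, -0.31], [0.15, -0.32], [0.13, -0.32], [0.12, -0.33]]
from [66.13 -1.36] to [66.44 -4.13]
[[0.1, -0.34], [0.08, -0.34], [0.07, -0.34], [0.05, -0.35], [0.03, -0.35], [0.01, -0.35], [-0.0, -0.35], [-0.02, -0.35]]
```

```bash
python3 -m jog '[[[0,0,0],[0.27,-0.22,0],0.1],[[0,0,0],[0.26,-0.23,0],0.1],[[0,0,0],[0.25,-0.25,0],0.1],[[0,0,0],[0.23,-0.26,0],0.1]]' ; python3 -c "
from h import *
rad()"; python3 -m jog '[[[0,0,0],[0.22,-0.27,0],0.1],[[0,0,0],[0.21,-0.28,0],0.1],[[0,0,0],[0.19,-0.29,0],0.1],[[0,0,0],[0.18,-0.3,0],0.1]]'; python3 -c "
from h import *
rad()"
```

```text
time: 12.72
eef_pos: [0.6461, 0.0101, 0.225]
eef_rot: [[0.897, 0.443, -0.002], [0.443, -0.897, 0.0], [-0.002, -0.001, -1.0]]
ft_force: [-10.2, 1.5, 10.1]
grip_width: 0.0166
finger_force: 59.2
travel 2.871 R 68.4 Ftan 7.8 Frad -6.67 Fz 10.12 t 12.725 z 0.225
time: 13.22
eef_pos: [0.654, -0.0007, 0.225]
eef_rot: [[0.896, 0.443, -0.002], [0.443, -0.896, 0.001], [-0.002, -0.002, -1.0]]
ft_force: [-10.5, 3.1, 11.2]
grip_width: 0.0166
finger_force: 59.3
travel 3.066 R 68.5 Ftan 7.93 Frad -7.56 Fz 11.15 t 13.225 z 0.225
```

```bash
python3 -m jog '[[[0,0,0],[0.15,-0.3,0],0.1],[[0,0,0],[0.14,-0.31,0],0.1],[[0,0,0],[0.12,-0.32,0],0.1],[[0,0,0],[0.11,-0.32,0],0.1]]' ; python3 -c "
from h import *
rad()"; python3 -m jog '[[[0,0,0],[0.09,-0.33,0],0.1],[[0,0,0],[0.08,-0.33,0],0.1],[[0,0,0],[0.06,-0.34,0],0.1],[[0,0,0],[0.04,-0.34,0],0.1]]'; python3 -c "
from h import *
rad()"
```

```text
time: 13.72
eef_pos: [0.6594, -0.0123, 0.225]
eef_rot: [[0.896, 0.444, -0.002], [0.444, -0.896, 0.002], [-0.001, -0.003, -1.0]]
ft_force: [-8.4, 4.7, 9.6]
grip_width: 0.0164
finger_force: 59.3
travel 3.254 R 68.6 Ftan 7.19 Frad -6.36 Fz 9.64 t 13.725 z 0.225
time: 14.22
eef_pos: [0.6626, -0.0244, 0.225]
eef_rot: [[0.896, 0.445, -0.001], [0.445, -0.896, 0.004], [0.001, -0.004, -1.0]]
ft_force: [-5.4, 9.0, 7.7]
grip_width: 0.0166
finger_force: 59.3
travel 3.435 R 68.7 Ftan 9.73 Frad -3.88 Fz 7.74 t 14.225 z 0.225
```

```bash
python3 -m jog '[[[0,0,0],[0.03,-0.34,0],0.1],[[0,0,0],[0.01,-0.34,0],0.1]]' ; python3 -c "
from h import *
rad()"; python3 -m jog '[[[0,0,0],[-0.01,-0.34,0],0.1],[[0,0,0],[-0.02,-0.34,0],0.1]]'; python3 -c "
from h import *
rad()"
```

```text
time: 14.48
eef_pos: [0.6633, -0.0305, 0.2251]
eef_rot: [[0.895, 0.445, 0.0], [0.445, -0.895, 0.004], [0.002, -0.004, -1.0]]
ft_force: [-3.1, 8.5, 5.8]
grip_width: 0.0166
finger_force: 59.2
travel 3.526 R 68.8 Ftan 8.67 Frad -2.5 Fz 5.79 t 14.475 z 0.2251
time: 14.72
eef_pos: [0.6635, -0.0368, 0.2251]
eef_rot: [[0.895, 0.446, 0.001], [0.446, -0.895, 0.005], [0.003, -0.004, -1.0]]
ft_force: [-0.5, 10.4, 5.6]
grip_width: 0.0167
finger_force: 59.1
travel 3.617 R 68.8 Ftan 10.37 Frad -0.76 Fz 5.6 t 14.725 z 0.2251
```

```bash
python3 -m jog '[[[0,0,0],[-0.02,-0.34,0],0.1],[[0,0,0],[-0.04,-0.34,0],0.1]]' ; python3 -c "
from h import *
rad()"; python3 -m jog '[[[0,0,0],[-0.02,-0.14,0],0.1],[[0,0,0],[-0.02,-0.14,0],0.1],[[0,0,0],[-0.02,-0.14,0],0.1]]'; python3 -c "
from h import *
rad()"
```

```text
time: 14.98
eef_pos: [0.6632, -0.0433, 0.2251]
eef_rot: [[0.895, 0.446, 0.002], [0.446, -0.895, 0.005], [0.004, -0.004, -1.0]]
ft_force: [0.3, 12.0, 4.1]
grip_width: 0.0167
finger_force: 59.1
travel 3.71 R 69.0 Ftan 11.94 Frad -1.09 Fz 4.12 t 14.975 z 0.2251
time: 15.35
eef_pos: [0.6627, -0.0471, 0.2251]
eef_rot: [[0.895, 0.446, 0.002], [0.446, -0.895, 0.006], [0.004, -0.004, -1.0]]
ft_force: [0.3, 12.1, 4.4]
grip_width: 0.0167
finger_force: 59.0
travel 3.767 R 69.1 Ftan 11.97 Frad -1.77 Fz 4.42 t 15.35 z 0.2251
```

```bash
python3 -m jog '[[[0,0,0],[-0.02,-0.14,0],0.1],[[0,0,0],[-0.02,-0.14,0],0.1],[[0,0,0],[-0.02,-0.14,0],0.1]]'; python3 -c "
from h import *
rad()"; python3 -m jog '[[[0,0,0],[0,0,0],0.1],[[0,0,0],[0,0,0],0.1]]'; python3 -c "
from h import *
rad()"
```

```text
time: 15.72
eef_pos: [0.6621, -0.051, 0.2251]
eef_rot: [[0.895, 0.446, 0.002], [0.446, -0.895, 0.006], [0.004, -0.005, -1.0]]
ft_force: [0.4, 12.3, 4.4]
grip_width: 0.0167
finger_force: 59.1
travel 3.824 R 69.2 Ftan 12.03 Frad -2.42 Fz 4.35 t 15.725 z 0.2251
time: 15.98
eef_pos: [0.662, -0.0513, 0.2251]
eef_rot: [[0.895, 0.446, 0.002], [0.446, -0.895, 0.006], [0.004, -0.004, -1.0]]
ft_force: [-0.3, 12.3, 5.0]
grip_width: 0.0167
finger_force: 59.1
travel 3.828 R 69.2 Ftan 11.91 Frad -3.17 Fz 4.97 t 15.975 z 0.2251
```

Contact came at about 3.3 rad. The handle now holds about 12 N after the stop, which matches roughly 13 N of slow turning and a clamp of about 42 N. I release, move to the outside and turn the tool to fold the handle.

```bash
python3 -m jog '[[[0,0,0],[0,0,0],0.3],[[0,0,0],[0,0,0],0.5],[[0,0,0],[0,0,2],0.5],[[0,0,0],[0,0,5],0.5],[[0,0,0],[0,0,1],0.5],[[0,0,-0.175],[2.4,-0.6,0],0.3],[[0,0,-0.175],[2.4,-0.6,0],0.14],[[0,0,-0.175],[0,0,0],0.14]]'; python3 -m jog '[[[0,0,-0.175],[0,0,0],0.14],[[0,0,0],[0,0,0],0.14]]'
python3 - <<'E'
from h import *
rad()
p,d=cap('scene','s5');s=p[130:270,250:390];cap('top','t5')
cv2.imwrite('pics/c5.png',cv2.resize(s,None,fx=4,fy=4,interpolation=cv2.INTER_CUBIC)[:,:,::-1])
E
```

```text
time: 16.98
eef_pos: [0.7104, -0.0696, 0.3034]
eef_rot: [[0.997, -0.074, -0.001], [-0.074, -0.997, 0.0], [-0.001, -0.0, -1.0]]
ft_force: [-0.6, -0.8, -1.0]
grip_width: 0.0119
finger_force: 0.0
time: 17.23
eef_pos: [0.7095, -0.0689, 0.3045]
eef_rot: [[0.971, -0.239, 0.0], [-0.239, -0.971, -0.0], [0.0, 0.0, -1.0]]
ft_force: [-0.2, 0.6, -0.2]
grip_width: 0.0122
finger_force: 0.0
travel 3.878 R 119.7 Ftan 0.52 Frad -0.33 Fz -0.19 t 17.225 z 0.3045
```

View pics/c5.png

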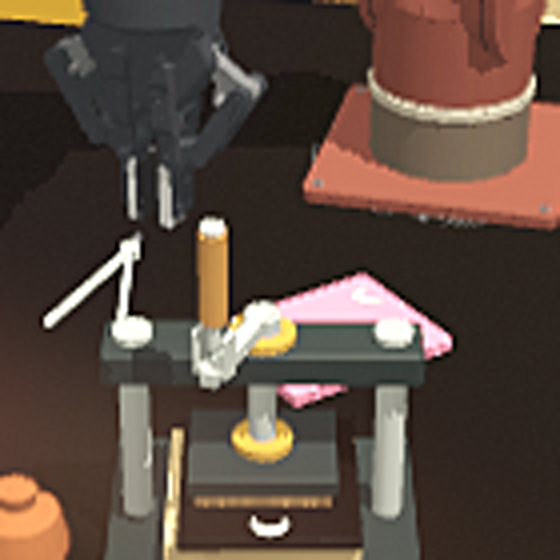

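The handle stands upright at crop (212,230 to 370), the arm points toward the camera, and the gripper is clear at the left. I check the pin and cap positions by casting rays.

Run:
```python
from h import *
for u,v,z in((212,226,.277),(213,325,.211),(213,355,.196)):
    q=onz('scene',250+u/4,130+v/4,z);print(q.round(4), np.degrees(np.arctan2(*(q[:2]-AX)[::-1])).round(1),np.hypot(*(q[:2]-AX)).round(4))
P=cloud('top',np.load('pics/t5.npz')['d']);p=np.load('pics/t5.npz')['p'];hsv=cv2.cvtColor(p,cv2.COLOR_RGB2HSV)
m=(P[...,2]>.21)&(P[...,2]<.285);m[:130]=0;m[215:]=0;m[:,:290]=0;m[:,400:]=0
print(m.sum(),np.median(P[m],axis=0) if m.any() else 0)
```

```text
[ 0.6693 -0.0468  0.277 ] -8.9 0.0755
[ 0.6736 -0.0459  0.211 ] -7.8 0.0796
[ 0.6835 -0.0435  0.196 ] -5.4 0.0892
5 [ 0.65647669 -0.04948442  0.21487574]
```

```bash
python3 -m jog '[[[0,0,0],[0.14,0.58,-3],0.14],[[0,0,0],[0,0,-3.3],0.14],[[0,0,0],[-1.4,0.34,0],0.14],[[0,0,0],[-1.4,0.34,0],0.14],[[0,0,0],[-0.6,0.14,0],0.14],[[0,0,0],[-0.6,0.14,0],0.14],[[0,0,0],[0,0,0],0.14]]'; python3 -c "
from h import *
rad()"
```

```text
time: 18.2
eef_pos: [0.6708, -0.0532, 0.2413]
eef_rot: [[0.971, -0.239, 0.0], [-0.239, -0.971, 0.0], [0.0, -0.0, -1.0]]
ft_force: [0.8, -0.0, -0.3]
grip_width: 0.0121
finger_force: 0.3
travel 3.825 R 78.3 Ftan 0.19 Frad 0.82 Fz -0.33 t 18.2 z 0.2413
```

```bash
python3 -m jog '[[[0,0,0],[-0.78,0.19,0],0.14],[[0,0,0],[-0.73,0.18,-0.25],0.14],[[0,0,0],[-0.63,0.15,-0.25],0.14],[[0,0,0],[-0.58,0.14,-0.32],0.14],[[0,0,0],[-0.53,0.13,-0.4],0.14],[[0,0,0],[-0.49,0.12,-0.43],0.14],[[0,0,0],[-0.49,0.12,-0.5],0.14],[[0,0,0],[-0.41,0.1,-0.5],0.14]]'
python3 - <<'E'
from h import *
rad()
p,d=cap('scene','s6');s=p[130:270,250:390]
cv2.imwrite('pics/c6.png',cv2.resize(s,None,fx=4,fy=4,interpolation=cv2.INTER_CUBIC)[:,:,::-1])
E
```

```text
time: 19.2
eef_pos: [0.6241, -0.0419, 0.2141]
eef_rot: [[0.971, -0.24, -0.0], [-0.24, -0.971, 0.0], [-0.0, -0.0, -1.0]]
ft_force: [1.5, 0.6, 0.8]
grip_width: 0.0118
finger_force: 0.8
travel 3.818 R 30.2 Ftan 0.92 Frad 1.37 Fz 0.81 t 19.2 z 0.2141
```

View pics/c6.png

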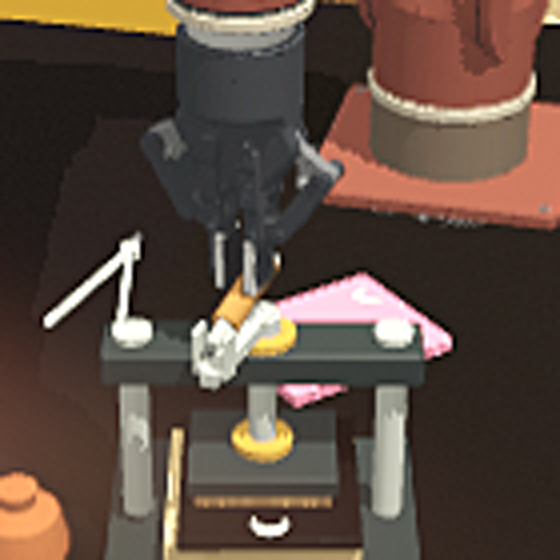

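The handle has folded under the fingertips and now slants from (225,320) to (275,262), with the crank unmoved. I press it the rest of the way.

```bash
python3 -m jog '[[[0,0,0],[-0.3,0.07,-0.5],0.14],[[0,0,0],[-0.2,0.05,-0.5],0.14],[[0,0,0],[0,0,-0.2],0.14],[[0,0,0],[0,0,0],0.14]]'; python3 -c "
from h import *
rad()"
```

```text
time: 19.75
eef_pos: [0.6194, -0.0402, 0.2027]
eef_rot: [[0.971, -0.239, -0.0], [-0.239, -0.971, 0.001], [-0.0, -0.0, -1.0]]
ft_force: [-1.7, 3.1, 2.6]
grip_width: 0.012
finger_force: 2.1
travel 3.797 R 25.2 Ftan 2.72 Frad -2.27 Fz 2.61 t 19.75 z 0.2027
```

```bash
python3 -m jog '[[[0,0,0],[0,0,-0.2],0.14],[[0,0,0],[0,0,-0.1],0.14],[[0,0,0],[0,0,0],0.14]]'; python3 -c "
from h import *
rad()"
```

```text
time: 20.12
eef_pos: [0.6198, -0.0402, 0.2015]
eef_rot: [[0.971, -0.239, 0.002], [-0.239, -0.971, 0.0], [0.001, -0.001, -1.0]]
ft_force: [-5.0, 2.6, 15.8]
grip_width: 0.0122
finger_force: 8.9
travel 3.79 R 25.6 Ftan 1.52 Frad -5.43 Fz 15.81 t 20.125 z 0.2015
```

Firm stop at 16 N, so the handle is flat. I retreat upward and check.

```bash
python3 -m jog '[[[0,0,0],[0,0,1],0.14],[[0,0,0],[0,0,5],0.14],[[0,0,0],[3,3,5],0.14],[[0,0,0],[0,6,2],0.14],[[0,0,0],[0,6,0],0.14],[[0,0,0],[0,6,0],0.14],[[0,0,0],[0,6,0],0.14],[[0,0,0],[0,0,0],0.14]]'
python3 - <<'E'
from h import *
st()
p,d=cap('scene','s7');t,dt=cap('top','t7')
P=cloud('top',dt);hsv=cv2.cvtColor(t,cv2.COLOR_RGB2HSV);z=P[...,2]
roi=np.zeros((400,640),bool);roi[135:190,300:365]=1
w=roi&(z>.18)&(hsv[...,1]>100)&(z<.3);print(w.sum(),np.quantile(P[w],[.05,.5,.95],axis=0).round(3).tolist())
b=np.vstack([cv2.resize(x,(560,300),interpolation=cv2.INTER_CUBIC) for x in(p[165:285,220:444],t[120:225,240:436])]);cv2.imwrite('pics/c7.png',b[:,:,::-1])
E
```

```text
time: 21.12
eef_pos: [0.646, 0.2335, 0.3259]
eef_rot: [[0.973, -0.232, -0.003], [-0.232, -0.973, 0.002], [-0.003, -0.002, -1.0]]
ft_force: [0.6, 0.3, -0.2]
grip_width: 0.012
finger_force: 0.0
{'time': 21.125, 'joint_pos': [-0.062, 0.437, -0.527, 1.177, 0.211, 1.582, -2.35], 'eef_pos': [0.646, 0.234, 0.326], 'eef_rot': [[0.973, -0.232, -0.003], [-0.232, -0.973, 0.002], [-0.003, -0.002, -1.0]], 'ft_force': [0.578, 0.263, -0.24], 'moment': [-0.071, -0.027, -0.059], 'finger_force': 0.0, 'grip_width': 0.012}
185 [[0.591, -0.05, 0.196], [0.617, -0.041, 0.201], [0.645, -0.029, 0.206]]
```

View pics/c7.png

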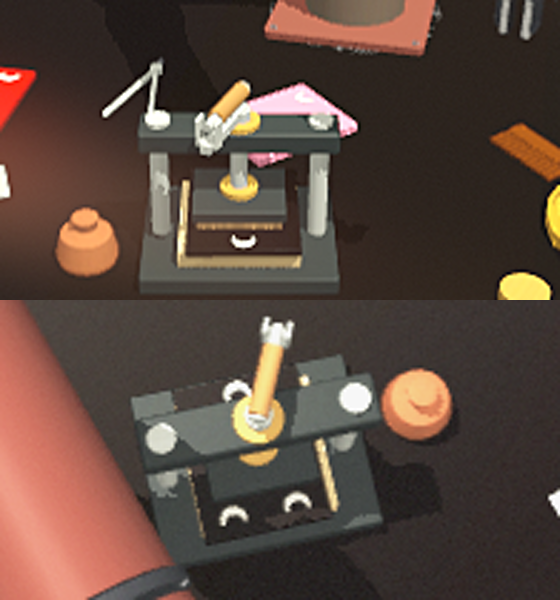

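The handle lies flat over the crank arm in both views. The panel and the things near the press look unmoved, and the gripper is clear. I hand in the job.

```bash
python3 -c "
from workcell import finish_job
print(finish_job())"
```

```text
the job is handed in; nothing more can be done
None
```

I handed in the job after 21 s of robot time: the panel is clamped at an estimated 40–50 N (about 12 N read at the handle after a slow stop), the handle is folded flat, and the arm is clear; the system returned no verdict.

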